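Clamp a cream tub in the lid press

ROBOT

A 6-joint arm with a two-finger parallel gripper is mounted at the origin on the work surface. World frame = base frame: x ahead of the robot, y to its left, z up, the work surface at z = 0. Lengths are in m, angles in rad, forces in N, time in s.
With the tool pointing down it reaches from about 0.3 to 0.875 m from the base axis. Payload 6.4 kg.
Tool frame: the origin (TCP) lies where the fingers leave the gripper's body, on its centre line; the fingertips stand 73 mm ahead of it and the grasp point (between the pads) lies 54 mm ahead of it; z points along the fingers, y is the line along which they close (so a half turn about z gives the same grasp; the last joint's range is limited). The gripper opens to 85 mm and grips with 20 to 120 N. Pads are 22 mm wide; open, the fingers measure 114 mm over their backs; the gripper's body (76 mm by 85 mm) begins 54 mm behind the grasp point. The pads swing forward as they close: fully open they stand 13 mm farther back than shut.
Start: joints at [0.944, 0.181, 1.607, -0, 1.354, -0.206], TCP at [0.235, 0.525, 0.304] pointing down, gripper open.
Joint ranges: [-2.99, 2.99], [-0.89, 2.07], [0.3, 2.58], [-1.14, 4.28], [0, 2.63], [-3.12, 3.12]. Speed limits (rad/s): [2.57, 2.57, 3.01, 3.14, 3.14, 3.14].

INTERFACE

Orientations are given as a unit quaternion [w, x, y, z].
In Python, from bench import ctrl gives the robot as it stands.
- The arm moves only by the tool carry_out, never from a script. Its argument "steps" is one flat list of numbers, 7 for each row, row after row: the shift along the tool's x, y, z in m, then the turn, a rotation vector about the tool's x, y, z in rad, then the opening, from 0 (shut) to 1 (fully open). In form: [dx, dy, dz, wx, wy, wz, claw, dx, dy, dz, wx, wy, wz, claw, ...]. A call has 1 to 20 rows; each row is the pose to reach, as a shift and turn from the pose commanded when the call began, along the tool's axes at that moment; what a row does not reach only later rows make up. A row lasts 1/10 s, in which the tool goes at most 50 mm and 8.59 degrees, less where a joint would pass 70% of its speed; a pose out of reach is approached as far as the arm can. A call with a gripper value outside its range is refused whole. The fingers move at their own pace and stop on an object; the grip force is fixed at half the most. Time passes only in rows, so rows that repeat a pose let the fingers close. It gives the time, the measured TCP pose, the force, the opening and the grip force at its end, in the units of the state.
- ctrl.get_obs(): the state, without advancing time (a new reading comes with each control period).
- ctrl.camera(name): name is "scene" or "top"; returns the picture (384x512x3 uint8, red, green, blue); there is no depth.
- ctrl.camera_params(name): a dict with "vertical_fov" (degrees; the focal length in pixels is half the picture's height over the tangent of half this angle, whatever the lens; pixels are square), "cx", "cy" (the principal point, pixels), "cam_to_world" (4x4, takes a point from camera to world coordinates). Camera axes: x right, y down, z forward; pixel columns grow to the right and rows downward; lengths in m; the calibration is good to about 2 mm. A picture is of the moment at which its call begins. camera_params takes no time and is no camera call.
- ctrl.hand_in(): hands the job in; it is judged then, once.
The state is a dict: "time_s": time; "q": joint angles; "dq": joint speeds; "joint_efforts": joint torques, N m; "eef_pos": TCP position; "eef_rot": TCP orientation; "wrist_force": force on the tool from outside, world axes, zero at the start; "torque": the same for the moment, N m; "opening": opening from 0.0 (shut) to 1.0 (fully open); "grasp_force": force on a finger pad.
Only numpy, scipy, OpenCV 4.12 (cv2) and the standard library are available. Lean on these libraries where they do the work, as an engineer would, in place of code of your own. Each camera call takes 0.05 s, during which the arm holds its last target. There are 200 camera calls.

TASK

Unlock the bench lid press by drawing its locking pin straight out sideways and laying it flat in the notch of the pin rest on the press's side; then press the black palm knob down with the fingertips until the foot bears on the lid of the tub standing under it and the foot's spring is squeezed about halfway (10 of its 20 mm), never squeezing it solid. Finish while holding the knob down at that squeeze, so that the lid can be taped; do not let go. Keep both tubs standing where they are and leave the other things on the table alone.

Things in the scene. Friction and masses are not known exactly. Their poses are not given: they have to be found in the camera images.
- press: White and steel hand press fixed to the table, 232 mm high. Origin on the table, on the plunger's axis; z up; column at local +x, open front to -x; pin tab and pin rest on its +y side. On the beam (top z 150 mm) stand two cheek plates, 8 mm thick, at y -29 and +29 mm, x -33 to +17, tops at z 208. Base rails 12 mm high at y +-72 mm; a tub stands on the table between them.
- bore (a point): Where the pin's origin lies when home: press-local (-16, 0, 190) mm, on the line of the 11 mm square bores in the two cheeks, axes as the press. The bores run along y; the pin comes out towards +y and must move 70 mm to be clear of both cheeks (72-80 mm is right).
- notch (a point): Centre of the notch on the pin rest's top: press-local (-85, +91, 110) mm, axes as the press. Open at the top, running along y, 44 mm long, 14 mm wide inside, its sloping lips flare to about 32 mm and end 27 mm above this point. The point lies on the axis of a pin lying in it, 4 mm above the notch's floor.
- pin: Loose steel locking pin, about 50 g: straight square shank 8 x 8 mm, y -36 to +42 mm, and a flat upright tab (8 mm thick in x, y +42 to +74, z -6 to +26 mm). Origin on the shank's axis. At the start it is home in the bores, parallel to the press's y, and blocks the plunger by standing 2 mm below its steel flange.
- pin_grip (a point): Where to pinch the tab from above: pin-local (0, 60, 12) mm, fingers closing along the pin's x; nothing stands within 25 mm of it. Pinched here, the fingertips reach 7 mm below the shank's axis.
- pin_balance (a point): The pin's balance point, on the shank's axis, pin-local (0, 17.5, 0) mm; it must lie over the notch (within 20 mm of the notch's centre along it).
- knob_top (a point): Centre of the flat top (32 mm wide) of the black mushroom palm knob, 40 mm across, that ends the plunger: 232 mm above the table when up. It moves straight down.
- plunger (a joint): How far the knob and plunger are pressed down, m: 0 up, 0.050 at most; with the pin home only about 0.002. The return spring lifts it: about 4 N to start (5.5 N spring less the weight), 0.1 N more per mm. The rubber foot hangs under it.
- foot (a joint): How far the foot's own spring is squeezed, m: 0 hanging free, 0.020 solid. 0.4 N per mm, so about 4 N at 10 mm, in addition to the return spring (about 11 N on the knob in all). After the foot meets the lid each mm of knob travel squeezes it 1 mm.
- pad_face (a point): Centre of the underside of the round rubber foot under the plunger, 54 mm across: 97 mm above the table with the knob up.
- tub_tall: Loose white lidded tub, 88 mm across the lid, 85 mm high, 0.35 kg, origin under its centre. It stands either under the foot (then the foot meets it after 12 mm of knob travel) or beside the press on its local -y side.
- tub_low: Loose white lidded tub like the other but 73 mm high (the foot meets it after 24 mm of knob travel). Whichever tub is not under the foot stands beside the press.
- cutter: Bystander: steel ring cutter, 64 mm across, 45 mm high, origin under its centre.
- scraper: Bystander: dough scraper lying flat, 80 x 110 mm, 16 mm high.
- palette: Bystander: palette knife with wooden handle, 305 mm long, 18 mm high, lying.
- cup: Bystander: small aluminium baking cup, 68 mm across, 55 mm high.

How it is judged:
By the outcome, as a careful person would: the job done as asked, in the order asked, and still so for the second after the job is handed in, while the arm keeps its last pose, push and grip.
It also fails if it takes over 51 s, if anything falls off the work surface, if the arm or the gripper's body presses on something with over 40 N, if the wrist force passes 120 N, or if a joint passes its speed limit or range.

## Working session

There is one attempt and no reset: what is moved stays moved. The work goes in short steps, Python scripts to look and compute and a tool call to move; the robot and the scene stay as the last step left them, time stands still between calls to the robot, and variables do not carry over. Pictures are saved under pics/ and viewed, at most 10 in all, crops included, and the job is handed in when it is done.

Besides the shell and the picture viewer there is one more tool, called after ">>>" as name(argument=value, ...), one argument or row to a line, values as JSON. carry_out: Moves the arm, as the interface text tells. Its arguments: {"type":"object","properties":{"steps":{"type":"array"}},"required":["steps"]}

```bash
mkdir -p pics
cat > h.py <<'E'
import numpy as np, cv2
from bench import ctrl
def save(cam,name):
    im=ctrl.camera(cam); cv2.imwrite(f'pics/{name}.png',im[:,:,::-1]); return im
def P(cam):
    p=ctrl.camera_params(cam); f=192/np.tan(np.radians(p['vertical_fov'])/2)
    return f,p['cx'],p['cy'],np.array(p['cam_to_world'])
def proj(cam,X):
    f,cx,cy,T=P(cam); X=np.atleast_2d(X); c=(X-T[:3,3])@T[:3,:3]
    return np.c_[cx+f*c[:,0]/c[:,2],cy+f*c[:,1]/c[:,2]]
def back(cam,u,v,z):
    f,cx,cy,T=P(cam); d=T[:3,:3]@np.array([(u-cx)/f,(v-cy)/f,1]); o=T[:3,3]
    return o+d*(z-o[2])/d[2]
E
python3 - <<'E'
from h import *
a=save('top','t0');b=save('scene','s0')
for c in('top','scene'): print(c,P(c))
print(ctrl.camera_params('top').keys()); print(ctrl.get_obs())
E
```

```text
top (np.float64(352.465503817251), 251.34768702650692, 187.40785280148447, array([[-0.02575216, -0.98793797,  0.15269382,  0.40001893],
       [-0.99939956,  0.02190123, -0.02684881, -0.01947963],
       [ 0.02318077, -0.15329355, -0.98790877,  1.22415595],
       [ 0.        ,  0.        ,  0.        ,  1.        ]]))
scene (np.float64(405.2222621809059), 257.0042544226495, 193.6618562992226, array([[ 4.02256944e-06,  6.13051429e-01, -7.90043003e-01,
         1.44440701e+00],
       [ 9.99905784e-01,  1.08422234e-02,  8.41835534e-03,
        -4.96015005e-02],
       [ 1.37267075e-02, -7.89968602e-01, -6.12993626e-01,
         8.60768148e-01],
       [ 0.00000000e+00,  0.00000000e+00,  0.00000000e+00,
         1.00000000e+00]]))
dict_keys(['vertical_fov', 'cx', 'cy', 'cam_to_world'])
{'time_s': 0.1, 'q': array([ 9.43712234e-01,  1.81470421e-01,  1.60794147e+00, -1.87359542e-05,
        1.35382092e+00, -2.06324871e-01]), 'dq': array([ 5.38066228e-05, -4.14773774e-03, -1.57687029e-03, -1.35017343e-03,
        1.06436794e-03,  2.10597541e-04]), 'joint_efforts': array([ 6.67523800e-04, -4.45879912e+01, -3.52236342e+01, -2.60309416e-04,
        4.11046349e-03,  2.59363458e-05]), 'eef_pos': array([0.23461971, 0.52451295, 0.30305593]), 'eef_rot': array([-3.23560777e-04,  2.08829106e-01,  9.77951804e-01, -7.53601660e-04]), 'wrist_force': array([0.6480223 , 0.34743746, 0.67581788]), 'torque': array([ 0.02386813,  0.06772058, -0.01508745]), 'grasp_force': 0.0, 'opening': 0.999373567258927}
```

View pics/t0.png

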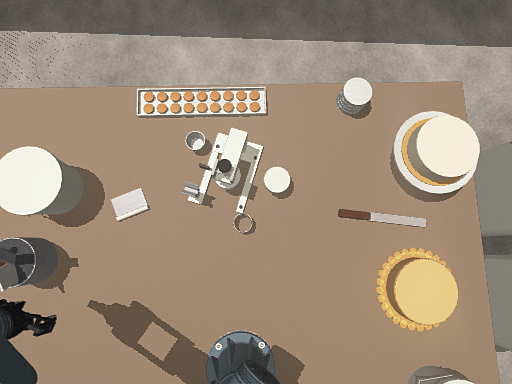

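View pics/s0.png

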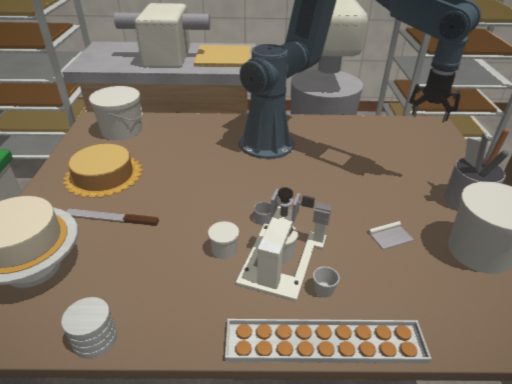

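The top view shows the press knob at about (225,166), the pin tab at (206,168) and the pin rest at (192,190). The scene view has the knob at (286,194), with one tub under the foot and the other at (224,240). I'll zoom in and fit the press model.

Run:
```python
import cv2
t=cv2.imread('pics/t0.png')[120:245,160:320];s=cv2.imread('pics/s0.png')[170:310,200:360]
t=cv2.resize(t,None,fx=5,fy=4.8,interpolation=cv2.INTER_CUBIC) if 0 else cv2.resize(t,(800,600*125*160//160//120 if 0 else 625))[:600]
s=cv2.resize(s,(685,600),interpolation=cv2.INTER_CUBIC)
cv2.imwrite('pics/t0z.png',t);cv2.imwrite('pics/s0z.png',s)
from h import *
k=back('top',225,166,.232);print(k,back('scene',286,191,.232))
```

```text
[0.61723146 0.02761022 0.232     ] [0.62161941 0.03318351 0.232     ]
```

View pics/t0z.png

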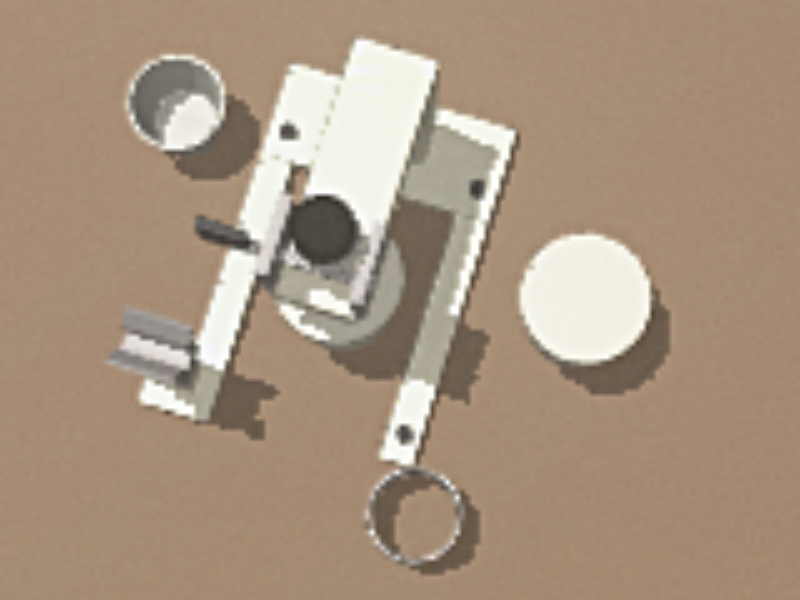

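View pics/s0z.png

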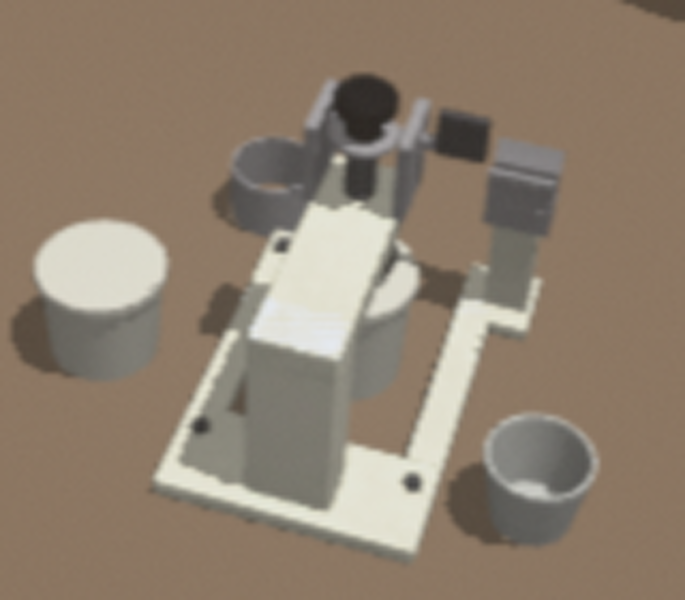

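```bash
cat > fit.py <<'E'
from h import *
from scipy.optimize import least_squares
Z=lambda u,v:(160+u/5,120+v/5)
S=lambda u,v:(200+u/4.281,170+v/4.286)
D=[('top',(0,0,226),Z(324,229)),('top',(-16,74,214),Z(197,225)),('top',(-16,44,216),Z(249,241)),
('top',(-69,113,137),Z(127,310)),('top',(-69,69,137),Z(195,327)),('top',(-101,113,137),Z(108,363)),('top',(-101,69,137),Z(188,380)),
('top',(-33,-29,208),Z(357,308)),
('scene',(0,0,228),S(365,99)),('scene',(-12,42,216),S(442,110)),('scene',(-12,74,216),S(491,120)),('scene',(-12,74,184),S(485,160)),('scene',(-12,42,184),S(436,152)),
('scene',(-69,69,137),S(488,180)),('scene',(-69,113,137),S(552,190))]
def W(p,L): 
    c,s=np.cos(p[2]),np.sin(p[2]); L=np.array(L)/1000
    return np.array([p[0]+c*L[0]-s*L[1],p[1]+s*L[0]+c*L[1],L[2]])
def r(p,cams=('top','scene')): return np.concatenate([proj(c,W(p,L))[0]-uv for c,L,uv in D if c in cams])
if __name__=='__main__':
    for cams in (('top','scene'),('top',),('scene',)):
        s=least_squares(lambda p:r(p,cams),[.617,.03,-.3],loss='soft_l1',x_scale=[.01,.01,.1])
        print(cams,s.x.round(4),np.degrees(s.x[2]).round(2))
        if len(cams)==2:p=s.x;print(r(p).reshape(-1,2).round(1).tolist())
    for n,L in dict(knob=(0,0,232),grip=(-16,60,202),notch=(-85,91,110)).items(): print(n,W(p,L).round(4))
    # lid of tub under: check height
    print('tub beside', back('top',160+586/5,120+298/5,.085), back('top',160+586/5,120+298/5,.073))
    for h in(.073,.085): print('beside scene',h,back('scene',*S(101,262),h))
    # current tool axes
    from scipy.spatial.transform import Rotation as R
    o=ctrl.get_obs();q=o['eef_rot'];print(R.from_quat(np.r_[q[1:],q[0]]).as_matrix().round(3))
E
python3 fit.py
```

```text
('top', 'scene') [ 0.62    0.0303 -0.3068] -17.58
[[-0.6, -0.3], [-0.9, -0.4], [-1.5, -0.9], [-0.9, 0.4], [-1.0, 1.0], [-0.3, -0.4], [-2.7, 0.2], [-0.7, -1.4], [-0.5, -1.3], [-1.8, 0.3], [-1.1, 0.5], [-0.9, 0.7], [-1.4, 0.1], [-0.9, -3.8], [-0.2, -2.9]]
('top',) [ 0.6179  0.027  -0.3236] -18.54
('scene',) [ 0.6214  0.0327 -0.3109] -17.81
knob [0.62   0.0303 0.232 ]
grip [0.6228 0.0923 0.202 ]
notch [0.5664 0.1427 0.11  ]
tub beside [ 0.60017984 -0.13612569  0.085     ] [ 0.60228836 -0.13735446  0.073     ]
beside scene 0.073 [ 0.60368349 -0.13331621  0.073     ]
beside scene 0.085 [ 0.61649015 -0.13204099  0.085     ]
[[-0.913  0.408 -0.001]
 [ 0.408  0.913 -0.001]
 [ 0.    -0.002 -1.   ]]
```

>>> carry_out(
  steps=[-0.53,-0.236,-0.01,0,0,1.464,0.5,-0.53,-0.236,-0.01,0,0,1.464,0.5,-0.53,-0.236,-0.01,0,0,1.464,0.5,-0.53,-0.236,-0.01,0,0,1.464,0.5,-0.53,-0.236,-0.01,0,0,1.464,0.5,-0.53,-0.236,-0.01,0,0,1.464,0.5,-0.53,-0.236,-0.01,0,0,1.464,0.5,-0.53,-0.236,-0.01,0,0,1.464,0.5,-0.53,-0.236,-0.01,0,0,1.464,0.5,-0.53,-0.236,-0.01,0,0,1.464,0.5,-0.53,-0.236,-0.01,0,0,1.464,0.5,-0.53,-0.236,-0.01,0,0,1.464,0.5,-0.53,-0.236,-0.01,0,0,1.464,0.5,-0.53,-0.236,-0.01,0,0,1.464,0.5],
)

```text
time_s: 1.5
eef_pos: [0.6221, 0.0924, 0.3129]
eef_rot: [-0.001, 0.809, 0.587, -0.001]
wrist_force: [-0.1, 1.0, -0.5]
opening: 0.501
grasp_force: 0.0
```

Run:
```python
from h import *
from scipy.spatial.transform import Rotation as R
q=ctrl.get_obs()['eef_rot'];print(R.from_quat(np.r_[q[1:],q[0]]).as_matrix().round(3))
s=save('scene','s1');s=s[150:270,220:380,::-1]
cv2.imwrite('pics/s1z.png',cv2.resize(s,(800,600),interpolation=cv2.INTER_CUBIC))
```

```text
[[ 0.31   0.951 -0.002]
 [ 0.951 -0.31   0.   ]
 [-0.    -0.002 -1.   ]]
```

View pics/s1z.png

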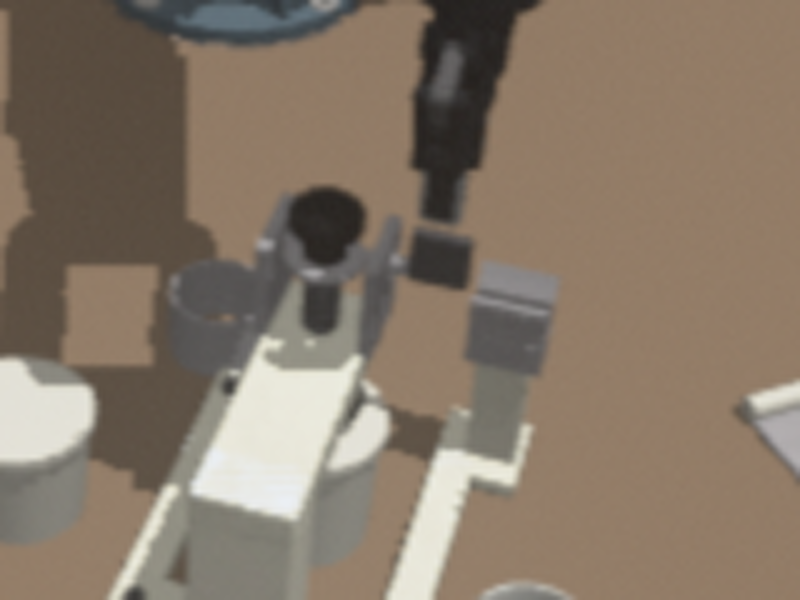

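The fingers are centred over the tab (fingers at u≈441, tab at u≈441), and the knob is clear. Next I descend and pinch.

>>> carry_out(
  steps=[0,0,0.03,0,0,0,0.5,0,0,0.057,0,0,0,0.5,0,0,0.057,0,0,0,0.5,0,0,0.057,0,0,0,0.2,0,0,0.057,0,0,0,0,0,0,0.057,0,0,0,0,0,0,0.057,0,0,0,0,0,0,0.057,0,0,0,0],
)

```text
time_s: 2.35
eef_pos: [0.623, 0.0934, 0.2591]
eef_rot: [0.001, 0.809, 0.588, 0.001]
wrist_force: [-0.6, 2.8, 7.5]
opening: 0.082
grasp_force: 62.0
```

>>> carry_out(
  steps=[0,0,-0.001,0,0,0,0,0,0,-0.001,0,0,0,0],
)

```text
time_s: 2.55
eef_pos: [0.6228, 0.093, 0.2591]
eef_rot: [0.001, 0.809, 0.588, 0.001]
wrist_force: [-0.3, 2.6, 5.3]
opening: 0.088
grasp_force: 61.8
```

>>> carry_out(
  steps=[0,0,-0.002,0,0,0,0,0,0,-0.002,0,0,0,0,0.01,0,-0.002,0,0,0,0,0.01,0,-0.002,0,0,0,0],
)

```text
time_s: 2.95
eef_pos: [0.6257, 0.1032, 0.2597]
eef_rot: [0.0, 0.809, 0.588, 0.0]
wrist_force: [3.4, 0.3, 0.0]
opening: 0.084
grasp_force: 61.1
```

>>> carry_out(
  steps=[0.01,0.001,0,0,0,0,0,0.02,0.001,0,0,0,0,0,0.03,0.001,0,0,0,0,0,0.04,0.001,0,0,0,0,0,0.05,0.001,0,0,0,0,0,0.06,0.001,0,0,0,0,0,0.066,0.001,0,0,0,0,0,0.066,0.001,0,0,0,0,0],
)

```text
time_s: 3.75
eef_pos: [0.6468, 0.1659, 0.2598]
eef_rot: [-0.0, 0.809, 0.588, 0.0]
wrist_force: [0.1, 0.9, -1.1]
opening: 0.082
grasp_force: 61.0
```

Run:
```python
from h import *
from scipy.spatial.transform import Rotation as R
o=ctrl.get_obs();q=o['eef_rot'];print(R.from_quat(np.r_[q[1:],q[0]]).as_matrix().round(3),o['eef_pos'])
s=save('scene','s2');s=s[130:250,240:400,::-1]
cv2.imwrite('pics/s2z.png',cv2.resize(s,(800,600),interpolation=cv2.INTER_CUBIC))
```

```text
[[ 0.308  0.951 -0.   ]
 [ 0.951 -0.308  0.   ]
 [ 0.    -0.    -1.   ]] [0.6467511  0.16588071 0.25978069]
```

View pics/s2z.png

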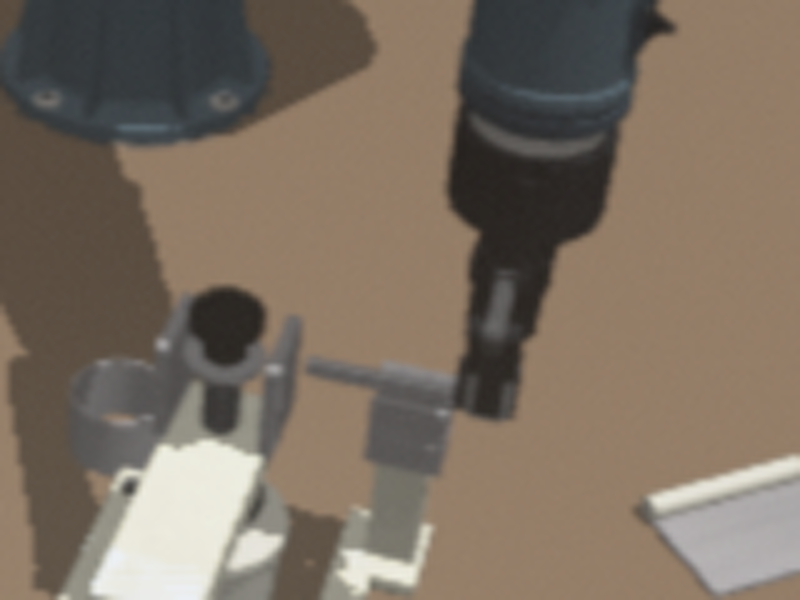

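The pin is out: its tip at about (310,367) is clear of the cheek at (290,370) and it stays parallel to the press y axis. Next: sideways over the notch, then down.

>>> carry_out(
  steps=[-0.001,-0.02,0,0,0,0,0,-0.002,-0.045,0,0,0,0,0,-0.002,-0.0695,0,0,0,0,0,-0.002,-0.0695,0,0,0,0,0,-0.002,-0.0695,0.02,0,0,0,0,-0.002,-0.0695,0.04,0,0,0,0,-0.002,-0.0695,0.055,0,0,0,0,-0.002,-0.0695,0.06,0,0,0,0,-0.002,-0.0695,0.06,0,0,0,0],
)

```text
time_s: 4.7
eef_pos: [0.5798, 0.1841, 0.199]
eef_rot: [-0.0, 0.809, 0.588, -0.001]
wrist_force: [-0.5, 0.6, -0.5]
opening: 0.079
grasp_force: 61.0
```

Run:
```python
from h import *
t=save('top','t3')[140:230,150:270,::-1];s=save('scene','s3')[150:250,270:370,::-1]
a=cv2.resize(t,(460,345),interpolation=cv2.INTER_CUBIC);b=cv2.resize(s,(340,345),interpolation=cv2.INTER_CUBIC)
cv2.imwrite('pics/c3.png',np.hstack([a,b]))
```

```text
(no output)
```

View pics/c3.png

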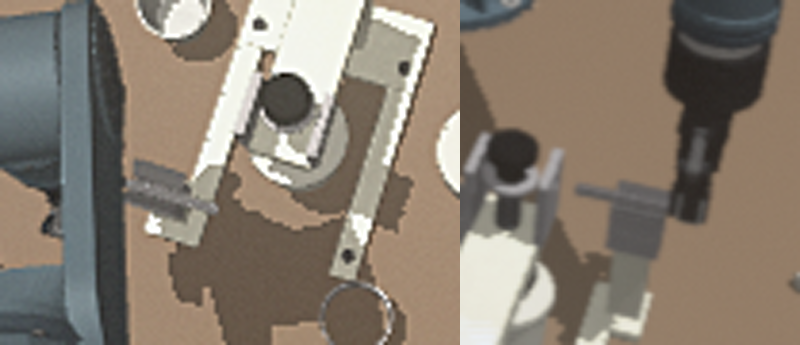

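The top view shows the pin lying along the middle of the notch (shank tip at ~(213,210), notch at ~(160,190)). Lowering to the floor.

>>> carry_out(
  steps=[0,0,0.008,0,0,0,0,0,0,0.014,0,0,0,0,0,0,0.018,0,0,0,0,0,0,0.018,0,0,0,0],
)

```text
time_s: 5.2
eef_pos: [0.5794, 0.1844, 0.1809]
eef_rot: [-0.0, 0.809, 0.588, -0.001]
wrist_force: [-0.4, 0.2, -0.5]
opening: 0.083
grasp_force: 61.0
```

>>> carry_out(
  steps=[0,0,0.001,0,0,0,0,0,0,0.002,0,0,0,0,0,0,0.003,0,0,0,0,0,0,0.003,0,0,0,0],
)

```text
time_s: 5.6
eef_pos: [0.5801, 0.1845, 0.1792]
eef_rot: [0.0, 0.809, 0.588, 0.0]
wrist_force: [0.2, 0.5, 1.1]
opening: 0.085
grasp_force: 61.3
```

>>> carry_out(
  steps=[0,0,0,0,0,0,0.1,0,0,0,0,0,0,0.15,0,0,0,0,0,0,0.25,0,0,0,0,0,0,0.4,0,0,0,0,0,0,0.4,0,0,-0.02,0,0,0,0.4,0,0,-0.05,0,0,0,0.4,0,0,-0.09,0,0,0,0.4,0,0,-0.13,0,0,0,0.2,0,0,-0.15,0,0,0,0,0,0,-0.15,0,0,0,0],
)

```text
time_s: 6.7
eef_pos: [0.5815, 0.1847, 0.3334]
eef_rot: [0.002, 0.809, 0.588, 0.003]
wrist_force: [0.7, 0.4, 0.0]
opening: 0.003
grasp_force: 0.0
```

Run:
```python
from h import *
o=ctrl.get_obs();print(o['eef_pos'],o['wrist_force'],o['opening'])
t=save('top','t4')[140:230,150:270,::-1];s=save('scene','s4')[150:250,270:370,::-1]
a=cv2.resize(t,(460,345),interpolation=cv2.INTER_CUBIC);b=cv2.resize(s,(340,345),interpolation=cv2.INTER_CUBIC)
cv2.imwrite('pics/c4.png',np.hstack([a,b]))
```

```text
[0.58148722 0.18473812 0.33341961] [0.72812014 0.44367769 0.00381047] 0.0026218688866251677
```

View pics/c4.png

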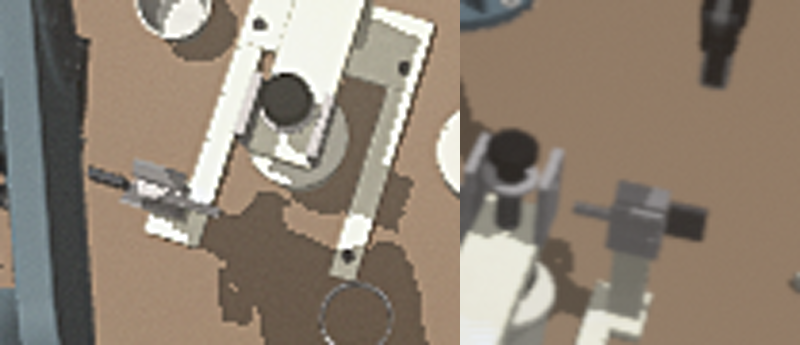

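The pin lies flat in the notch with its tab upright, outside the rest. Now over the knob with the fingers shut.

>>> carry_out(
  steps=[-0.04,0.025,0,0,0,0,0,-0.08,0.05,0,0,0,0,0,-0.12,0.075,0,0,0,0,0,-0.135,0.084,0,0,0,0,0,-0.135,0.084,0.008,0,0,0,0,-0.135,0.084,0.015,0,0,0,0,-0.135,0.084,0.015,0,0,0,0],
)

```text
time_s: 7.5
eef_pos: [0.6168, 0.0317, 0.3111]
eef_rot: [-0.002, 0.809, 0.588, -0.002]
wrist_force: [-0.3, 0.8, -0.4]
opening: -0.001
grasp_force: 0.0
```

Run:
```python
from h import *
o=ctrl.get_obs();print(o['eef_pos'],o['wrist_force'],o['opening'])
s=save('scene','s5')[130:250,210:370,::-1]
cv2.imwrite('pics/c5.png',cv2.resize(s,(800,600),interpolation=cv2.INTER_CUBIC))
```

```text
[0.61681839 0.03174377 0.31109851] [-0.3430181   0.78912364 -0.44521939] -0.0011070975447360074
```

View pics/c5.png

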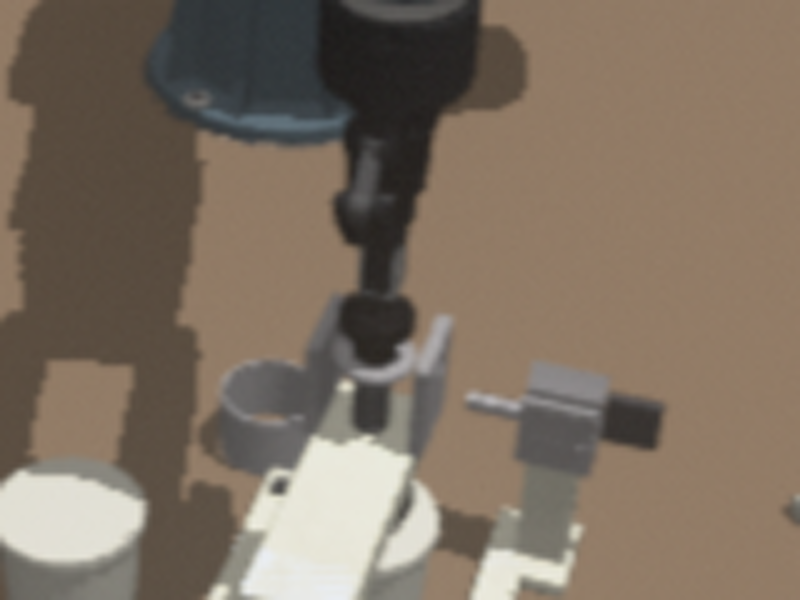

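The fingers sit centred just above the knob at (377,310). Pressing in stages, reading the force.

>>> carry_out(
  steps=[0,0.002,0.003,0,0,0,0,0,0.002,0.006,0,0,0,0,0,0.002,0.009,0,0,0,0,0,0.002,0.012,0,0,0,0,0,0.002,0.015,0,0,0,0,0,0.002,0.015,0,0,0,0],
)

```text
time_s: 8.15
eef_pos: [0.6201, 0.0299, 0.299]
eef_rot: [-0.0, 0.809, 0.588, 0.0]
wrist_force: [0.0, 1.9, 3.8]
opening: -0.002
grasp_force: 1.9
```

>>> carry_out(
  steps=[0,0,0.003,0,0,0,0,0,0,0.003,0,0,0,0],
)

```text
time_s: 8.35
eef_pos: [0.6202, 0.0297, 0.296]
eef_rot: [0.0, 0.809, 0.588, 0.0]
wrist_force: [0.1, 3.1, 4.1]
opening: 0.001
grasp_force: 2.0
```

>>> carry_out(
  steps=[0,0,0.003,0,0,0,0,0,0,0.003,0,0,0,0],
)

```text
time_s: 8.55
eef_pos: [0.6203, 0.0297, 0.293]
eef_rot: [0.0, 0.809, 0.588, 0.0]
wrist_force: [0.6, 2.7, 3.9]
opening: -0.001
grasp_force: 2.2
```

>>> carry_out(
  steps=[0,0,0.003,0,0,0,0,0,0,0.003,0,0,0,0],
)

```text
time_s: 8.75
eef_pos: [0.6203, 0.0296, 0.2903]
eef_rot: [0.0, 0.809, 0.588, 0.0]
wrist_force: [-0.4, 3.5, 6.5]
opening: -0.002
grasp_force: 3.2
```

Foot contact came near TCP z 0.293 (12 mm travel), which matches the tall tub. Now to z≈0.283.

>>> carry_out(
  steps=[0,0,0.002,0,0,0,0,0,0,0.004,0,0,0,0,0,0,0.004,0,0,0,0],
)

```text
time_s: 9.05
eef_pos: [0.6203, 0.0296, 0.2868]
eef_rot: [0.0, 0.809, 0.588, 0.0]
wrist_force: [-1.3, 2.9, 7.6]
opening: -0.007
grasp_force: 4.1
```

>>> carry_out(
  steps=[0,0,0.002,0,0,0,0,0,0,0.0035,0,0,0,0,0,0,0.0035,0,0,0,0,0,0,0.0035,0,0,0,0],
)

```text
time_s: 9.45
eef_pos: [0.6203, 0.0296, 0.2838]
eef_rot: [0.0, 0.809, 0.588, 0.001]
wrist_force: [-2.8, 3.3, 10.2]
opening: 0.001
grasp_force: 4.9
```

>>> carry_out(
  steps=[0,0,0.0008,0,0,0,0,0,0,0.0008,0,0,0,0,0,0,0.0008,0,0,0,0,0,0,0.0008,0,0,0,0],
)

```text
time_s: 9.85
eef_pos: [0.6203, 0.0296, 0.2831]
eef_rot: [0.0, 0.809, 0.588, 0.001]
wrist_force: [-2.8, 3.9, 9.9]
opening: -0.003
grasp_force: 5.1
```

Run:
```python
from h import *
s=save('scene','s6')[130:250,210:370,::-1]
cv2.imwrite('pics/c6.png',cv2.resize(s,(800,600),interpolation=cv2.INTER_CUBIC))
f=[];z=[]
for _ in range(6):
    ctrl.camera('scene');o=ctrl.get_obs();f.append(o['wrist_force'][2]);z.append(o['eef_pos'][2])
print(np.mean(f),np.std(f),np.mean(z),o['time_s'])
print(proj('scene',[[.62,.03,.232],[.62,.03,.210]]))
```

```text
9.912952794280868 0.5792181651578993 0.28309162555505546 10.2
[[284.72160509 190.60194373]
 [284.24947399 197.34256864]]
```

View pics/c6.png

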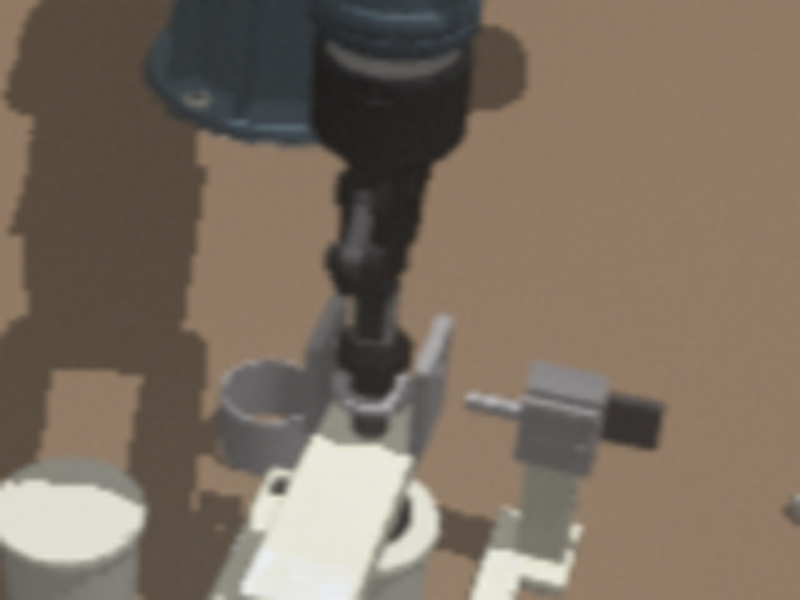

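The knob has dropped about 34 zoomed px (6.8 px, which is about 22 mm). Force is 9.9 N, close to the 10.2 N expected, and the pin and both tubs are in place. Handing in.

```bash
python3 -c "
from bench import ctrl
print(ctrl.hand_in())"
```

```text
the job is handed in; nothing more can be done
None
```

I drew the locking pin out and laid it in the notch, and the job is handed in at about 10 s with the knob held 22 mm down, the foot squeezed about 10 mm on the tall tub (9.9 N at the wrist).

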